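Brake lever check on a golf trolley handle

ROBOT

A 7-joint arm with a two-finger parallel gripper is mounted at the origin on the work surface. World frame = base frame: x ahead of the robot, y to its left, z up, the work surface at z = 0. Lengths are in m, angles in rad, forces in N, time in s.
With the tool pointing down it reaches from about 0.425 to 0.925 m from the base axis. Payload 6.8 kg.
Tool frame: the origin (TCP) lies on the front face of the gripper's body, between the roots of the fingers; the fingertips stand 73 mm ahead of it and the grasp point (between the pads) lies 54 mm ahead of it; z points along the fingers, y is the line along which they close (so a half turn about z gives the same grasp; the last joint's range is limited). The gripper opens to 85 mm and grips with 20 to 120 N. Pads are 22 mm wide; open, the fingers measure 114 mm over their backs; the gripper's body (76 mm by 85 mm) begins 54 mm behind the grasp point. The pads swing forward as they close: fully open they stand 13 mm farther back than shut.
Start: joints at [1.113, 0.477, 0.022, 1.555, -0.011, 1.109, -0.083], TCP at [0.231, -0.634, 0.304] pointing down, gripper open.
Joint ranges: [-2.96, 2.96], [-0.34, 2.1], [-1.41, 1.46], [0.24, 2.44], [-1.37, 4.51], [0.17, 1.92], [-2.96, 2.96]. Speed limits (rad/s): [2.39, 2.39, 3.14, 3.14, 3.14, 3.14, 3.14].

INTERFACE

Orientations are given as a unit quaternion [w, x, y, z].
In Python, from station import bot, optics gives the robot as it stands.
- The arm moves only by the tool drive_tool, never from a script. Its argument "deltas" is a list of rows, each an object with "gripper": the closure in counts, from 0 (fully open) to 255 (shut); "offset": the shift along the tool's x, y, z in units of 1000 mm (1.0 is 1000 mm), a list of three; "angular": the turn, a rotation vector about the tool's x, y, z in units of 45 degrees (1.0 is 45 degrees), a list of three. In form: [{"gripper": gripper, "offset": [dx, dy, dz], "angular": [rx, ry, rz]}, ...]. A call has 1 to 5 rows; each row is the pose to reach, as a shift and turn from the pose commanded when the call began, along the tool's axes at that moment; what a row does not reach only later rows make up. A row lasts 1/10 s, in which the tool goes at most 50 mm and 8.59 degrees, less where a joint would pass 70% of its speed; a pose out of reach is approached as far as the arm can. A call with a number of a shift or a turn outside -1 to 1 is refused whole. A call with a gripper value outside its range is refused whole. The fingers move at their own pace and stop on an object; "grip_force" is the grip in N (left out, the last holds). Time passes only in rows, so rows that repeat a pose let the fingers close. It gives the time, the measured TCP pose, the force, the opening and the grip force at its end, in the units of the state.
- bot.get_obs(): the state, without advancing time (a new reading comes with each control period).
- optics.read_camera(name): name is "side" or "top"; returns the picture (400x640x3 uint8, blue, green, red); there is no depth.
- optics.camera_model(name): a dict with "fx", "fy", "cx", "cy" (pixels), "dist" ([k1, k2, p1, p2, k3] as OpenCV has them; the pictures are not rectified), "cam_to_world" (4x4, takes a point from camera to world coordinates). Camera axes: x right, y up, looking along -z (the intrinsics and any distortion apply to the point x, -y, -z); pixel columns grow to the right and rows downward; lengths in m; the calibration is good to about 2 mm. A picture is of the moment at which its call begins. camera_model takes no time and is no camera call.
- bot.hand_in(): hands the job in; it is judged then, once.
The state is a dict: "t": time; "q": joint angles; "joint_vel": joint speeds; "joint_torque": joint torques, N m; "eef_pos": TCP position; "tool_rot": TCP orientation; "contact_force": force on the tool from outside, world axes, zero at the start; "torque": the same for the moment, N m; "gripper_width": opening from 0.0 (shut) to 1.0 (fully open); "grasp_force": force on a finger pad.
Only numpy, scipy, OpenCV 4.12 (cv2) and the standard library are available. Lean on these libraries where they do the work, as an engineer would, in place of code of your own. Each camera call takes 0.05 s, during which the arm holds its last target. There are 200 camera calls.

TASK

Check the brake of the golf trolley handle in the stand: with the outside of the shut fingers press the red lever in towards the bar until it comes against its stop, short of the bar, keep it pressed there for two seconds, then ease it slowly back out without letting it snap. After that push the yellow tally tab with the fingers all the way over to the green end to mark the handle as checked. Pinch and lift nothing, keep your fingers off the bar and its stand, leave the grey lever alone and do not disturb the other things on the bench.

Things in the scene. Friction and masses are not known exactly. Their poses are not given: they have to be found in the camera images.
- stand: Blue-and-grey work stand fixed to the bench, holding a golf trolley's aluminium handlebar (28 mm thick, with black rubber grips 33 mm thick, 420 mm long) level along the stand's own y axis. Origin on the bench top straight below the bar's axis, at the middle of the bar; bar axis 125 mm above the bench. x points from the bar towards the side on which the levers stand (away from the robot), z up. The base plate, 12 mm high, reaches 150 mm out from the bar on the lever side.
- brake_unit: Bracket of the brake lever, a black collar clamped round the bar, fixed, together with its RED lever. Origin on the bench top straight below the bar's axis; x points level from the bar to the lever side, y along the bar, z up. The lever's upright pivot is at x 40, y 0, 125 mm above the bench; the lever runs from there towards +y, 125 mm long to its ball end, slanting away from the bar. It may be at either of two places along the bar.
- brake_lever (a joint): Angle (rad) of the red brake lever: 0 fully out (at rest, slanting 0.42 rad away from the bar's direction), growing as it is pressed towards the bar (-x of its bracket), 0.38 against its built-in stop, where about 25 mm of air still lies between lever and grip. A light spring pushes it out: about 2 N at the face point when out, 5 N at the stop; it snaps out if let go.
- brake_lever_face (a point): Point on the outer face of the red lever (the face away from the bar), 90 mm from the pivot, half-way up the 18 mm high, 9 mm thick blade; 125 mm above the bench; moves with the lever. Its x axis points straight out of that face, away from the bar (to press, push along -x); its y axis runs along the lever to the ball end (21 mm across), which is centred 24 mm further on.
- fold_lever (a joint): Angle (rad) of the GREY folding lever, of the same build and size as the red one, on the same bar at the other place; 0 at rest, grows when pressed. To be left alone.
- fold_lever_face (a point): The like point on the outer face of the grey lever.
- tally: Black tally block fixed to the bench, 150 x 70 mm, top 30 mm above the bench, left or right of the stand. Origin under its centre; its x axis runs along the block from the red end to the green end, z up.
- tally_tab (a joint): Travel (m) of the yellow tab along the tally's +x: 0 at the red end, 0.060 at its end stop on the green end (tab centre 30 mm short of, then 30 mm past, the middle of the block). It slides stiffly (about 1.5 N) and stays where it is left.
- tab_top (a point): Centre of the top of the yellow tab, 14 mm along the slide, 36 mm across, standing up 32 mm from the block, its top 63 mm above the bench; moves with the tab.
- grip_bin: Fixed blue bin of rubber grips, 150 x 110 x 70 mm high, on the other side of the stand from the tally; origin under its centre.
- tape_roll: Loose roll of white tape lying on the stand's base plate under the levers, 60 mm across, 20 mm high, origin at the centre of its underside.
- solvent: Loose white bottle with red cap, 68 mm across, 150 mm high, standing; origin at the centre of its underside.
- paste_tin: Loose tin with a green label, 64 mm across, 60 mm high; origin at the centre of its underside.
- screwdriver: Loose screwdriver with yellow handle, lying on the bench; origin under its middle.
- mallet: Loose hammer with rubber head and wooden handle, lying on the bench; origin under its middle.
- club_head: Loose steel golf club head, 75 mm wide, 90 mm high; origin under its middle.
Things that resemble listed ones, but are neither listed nor needed, are in the scene too. What is shaped like the tally but orange or purple is not meant.

How it is judged:
On the way, in this order (a step that is already met when the one before it is completed fails the run):
1. the red lever is held in against its stop by the fingers for 1.5 s (value of joint brake_lever above 0.35 rad and contact force between the fingers and brake_unit above 1.5 N), for 1.5 s.
2. the red lever is back out and clear of the fingers (value of joint brake_lever below 0.03 rad and contact force between the fingers and brake_unit below 0.3 N and value of joint tally_tab below 0.03 m), for 0.2 s.
3. the yellow tab is over at the green end (value of joint tally_tab above 0.053 m), for 0.2 s.
At the end, for the whole second after the job is handed in: Red and grey levers fully out (within 0.03 rad), yellow tab within 7 mm of its end stop at the green end (value of joint each of brake_lever, fold_lever below 0.03 rad and value of joint tally_tab above 0.053 m); the robot touches nothing.
It fails at once if the handlebar or its stand is touched with the fingers (over 2 N) (contact force between the fingers and stand above 2 N).
It fails at once if the brake lever is wrenched (over 40 N) or the tally tab pinched or rammed (over 30 N) (contact force between the fingers and brake_unit above 40 N or contact force between the fingers and tally above 30 N).
It fails at once if the brake lever snaps back out (faster than 2 rad/s, about 0.18 m/s at the face point) (velocity of joint brake_lever below -2 rad/s).
It fails at once if the grey lever is pressed (over 0.08 rad) (value of joint fold_lever above 0.08 rad).
It fails at once if a loose thing is shifted, knocked over or lifted (moved over 20 mm), or the bin of grips pushed against (over 5 N) (contact force between the fingers and grip_bin above 5 N or distance of any of tape_roll, solvent, paste_tin, screwdriver, mallet, club_head from where it was at the start of the episode above 0.02 m).
It also fails if it takes over 61 s, if anything falls off the work surface, if the arm or the gripper's body presses on something with over 40 N, if the wrist force passes 120 N, or if a joint passes its speed limit or range.

## Working session

There is one attempt and no reset: what is moved stays moved. The work goes in short steps, Python scripts to look and compute and a tool call to move; the robot and the scene stay as the last step left them, time stands still between calls to the robot, and variables do not carry over. Pictures are saved under pics/ and viewed, at most 10 in all, crops included, and the job is handed in when it is done.

Besides the shell and the picture viewer there is one more tool, called as a command line: name --argument value ..., lists and objects as JSON in quotes. drive_tool: Moves the arm, as the interface text tells. Its arguments: {"type":"object","properties":{"deltas":{"type":"array"},"grip_force":{"type":"number"}},"required":["deltas"]}

```bash
mkdir -p pics
python3 - <<'E'
from station import bot, optics
import cv2
o=bot.get_obs(); print({k:o[k] for k in("t","eef_pos","tool_rot","contact_force","gripper_width")})
for n in("top","side"):
    cv2.imwrite(f"pics/{n}0.png",cv2.resize(optics.read_camera(n),(800,500),interpolation=cv2.INTER_CUBIC))
    print(n,optics.camera_model(n))
E
```

```text
{'t': 0.0, 'eef_pos': array([ 0.23119375, -0.63370557,  0.30293011]), 'tool_rot': array([-8.70560734e-04,  9.84741523e-01,  1.74021070e-01, -2.04724595e-04]), 'contact_force': array([ 0.40039293, -0.76107381,  0.07989687]), 'gripper_width': 1.001075044714586}
top {'fx': 373.4866891023048, 'fy': 373.4866891023048, 'cx': 315.1083970921295, 'cy': 195.9871637350341, 'dist': array([-0.09005303,  0.        ,  0.        ,  0.        ,  0.        ]), 'cam_to_world': array([[ 0.01815035,  0.99921194, -0.03529977,  0.5169176 ],
       [-0.99973612,  0.01863442,  0.01343298, -0.07076579],
       [ 0.01408018,  0.03504664,  0.99928649,  1.18548289],
       [ 0.        ,  0.        ,  0.        ,  1.        ]])}
side {'fx': 439.01603404311925, 'fy': 439.01603404311925, 'cx': 317.7986184833693, 'cy': 201.9889838056074, 'dist': array([0.00726498, 0.        , 0.        , 0.        , 0.        ]), 'cam_to_world': array([[-0.90466638,  0.28940617, -0.31276637,  0.20429905],
       [-0.4258422 , -0.58749054,  0.68812302,  0.71551116],
       [ 0.01539977,  0.75571088,  0.6547243 ,  0.86199397],
       [ 0.        ,  0.        ,  0.        ,  1.        ]])}
```

View pics/top0.png

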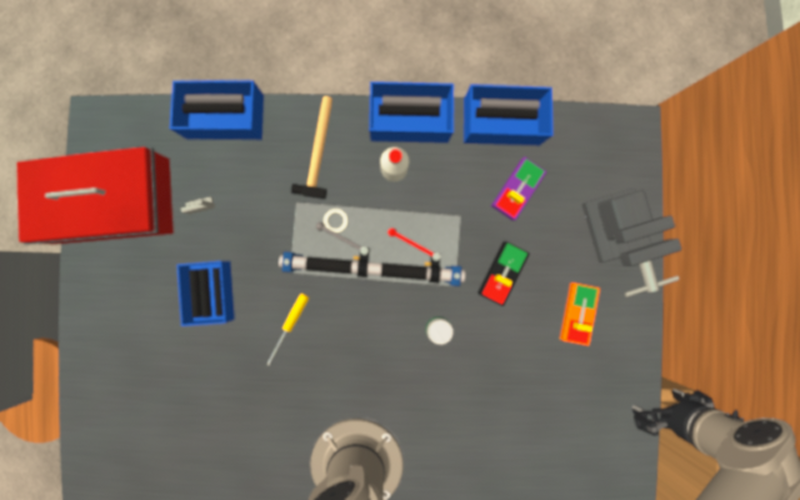

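View pics/side0.png

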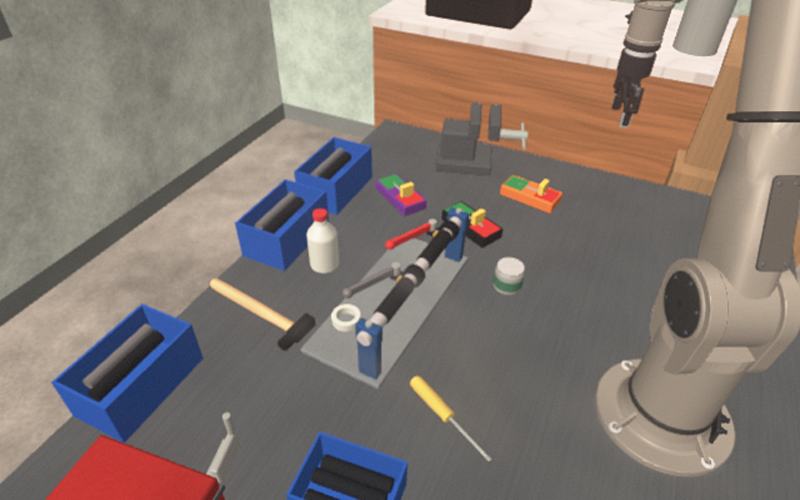

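The black tally at (505,273) is the one meant: the purple one at (519,190) and the orange one at (580,313) are decoys. The red lever's pivot is near (437,257) and its ball near (392,232). The grey lever is to the left at (340,237). I'll confirm this in one enlarged crop.

Run:
```python
from station import optics
import cv2
a=optics.read_camera("top")[150:255,290:430]; b=optics.read_camera("side")[140:245,270:410]
cv2.imwrite("pics/c1.png",cv2.resize(a,None,fx=5.7,fy=5.7,interpolation=cv2.INTER_CUBIC))
cv2.imwrite("pics/c2.png",cv2.resize(b,None,fx=5.7,fy=5.7,interpolation=cv2.INTER_CUBIC))
```

```text
(no output)
```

View pics/c1.png

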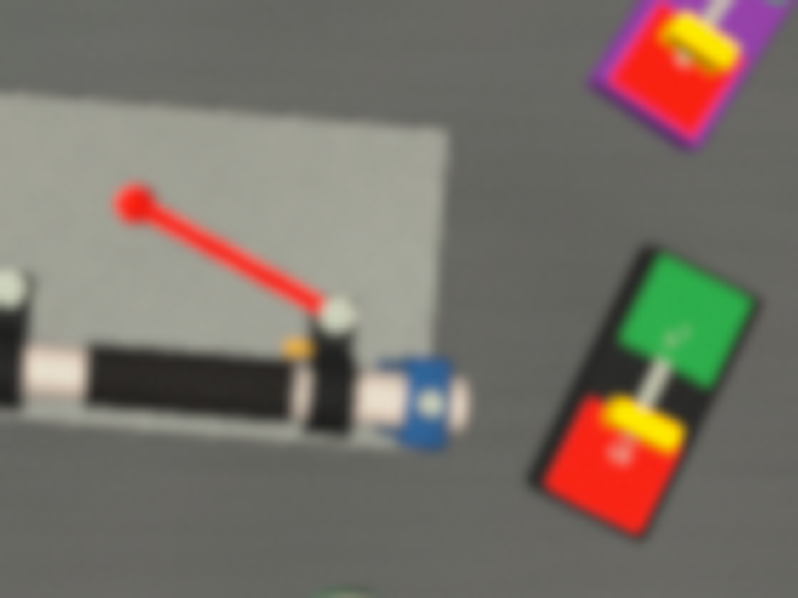

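View pics/c2.png

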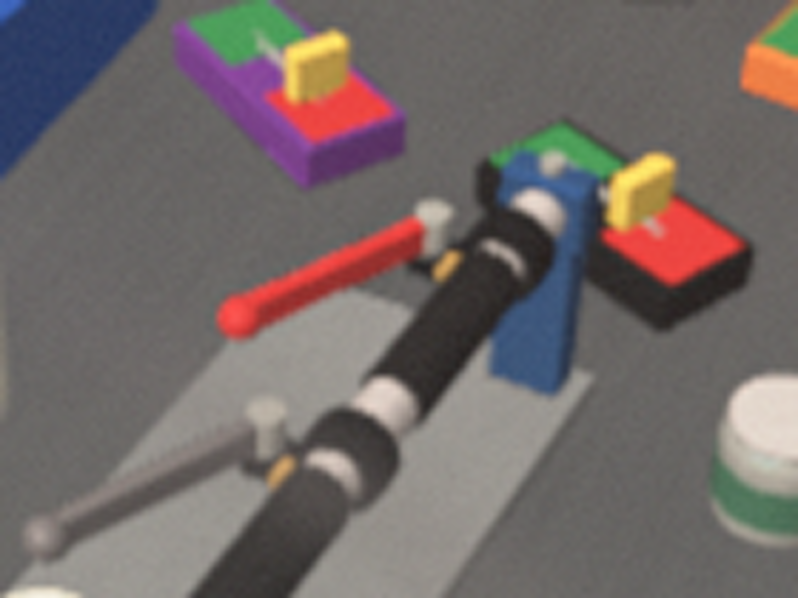

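The crop confirms it: red lever ball at (135,204), pivot cap at (338,315), and black tally with its yellow tab (644,425) at the red end. Next step is computing world positions.

```bash
cat > h.py <<'E'
from station import bot, optics
import numpy as np, cv2
from scipy.spatial.transform import Rotation as R
def ray(n,uv):
    c=optics.camera_model(n);K=np.array([[c['fx'],0,c['cx']],[0,c['fy'],c['cy']],[0,0,1]])
    p=cv2.undistortPoints(np.array([[uv]],float),K,c['dist'])[0,0]
    T=c['cam_to_world'];return T[:3,3],T[:3,:3]@np.array([p[0],-p[1],-1])
def at(n,uv,z):
    o,d=ray(n,uv);return o+d*(z-o[2])/d[2]
def tri(a,b):
    (o,d),(p,e)=ray("top",a),ray("side",b)
    s=np.linalg.lstsq(np.c_[d,-e],p-o,rcond=None)[0]
    P,Q=o+s[0]*d,p+s[1]*e;return (P+Q)/2,np.linalg.norm(P-Q)
def tcp():
    o=bot.get_obs();q=o['tool_rot'];return o['eef_pos'],R.from_quat(q[[1,2,3,0]]).as_matrix(),o
E
python3 - <<'E'
from h import *
np.set_printoptions(precision=4,suppress=True)
t=lambda u,v:(290+u/5.7-.4,150+v/5.7-.4)
s=lambda u,v:(270+u/5.7-.4,140+v/5.7-.4)
B=at("top",t(135,204),.125);P=at("top",t(338,315),.14)
print("ball",B,tri(t(135,204),s(238,317)));print("piv",P,tri(t(338,315),s(433,207)))
print("tab",at("top",t(644,425),.063),tri(t(644,425),s(650,166)))
C=[at("top",t(*p),.03) for p in((650,248),(758,298),(645,537),(533,482))]
print("tally",np.mean(C,0),C)
d=(C[0]+C[1]-C[2]-C[3])/2;print("dir",d,np.degrees(np.arctan2(d[1],d[0])))
# bar dir from axis: top ends
a=at("top",t(432,402),.16);print("post",a)
e=[at("top",(u/1.25,v/1.25),.14) for u,v in((286,261),(458,275))];print("bar",e);b=e[0]-e[1];print(np.degrees(np.arctan2(b[1],b[0])))
l=B-P;print("lever",np.degrees(np.arctan2(l[1],l[0])),np.hypot(*l[:2]))
print("side tab bot etc", at("top",(395/1.25,157/1.25),.15), "bin", at("top",(508/1.25,140/1.25),.07))
E
```

```text
ball [ 0.5844 -0.0793  0.125 ] (array([ 0.5846, -0.0793,  0.1219]), np.float64(0.0001169584321631037))
piv [ 0.5307 -0.18    0.14  ] (array([ 0.5305, -0.1807,  0.1343]), np.float64(0.0005425817466809367))
tab [ 0.4762 -0.3521  0.063 ] (array([ 0.4739, -0.353 ,  0.0626]), np.float64(0.004930732577224925))
tally [ 0.4936 -0.3618  0.03  ] [array([ 0.5719, -0.3626,  0.03  ]), array([ 0.5456, -0.4231,  0.03  ]), array([ 0.4139, -0.3618,  0.03  ]), array([ 0.4431, -0.2996,  0.03  ])]
dir [ 0.1302 -0.0622  0.    ] -25.513027504693934
post [ 0.4893 -0.2241  0.16  ]
bar [array([0.5134, 0.1564, 0.14  ]), array([ 0.4891, -0.23  ,  0.14  ])]
86.4021521873876
lever 61.92974631358777 0.11418037416015345
side tab bot etc [ 0.7509 -0.0836  0.15  ] bin [ 0.8182 -0.3599  0.07  ]
```

drive_tool --deltas '[{"gripper":255,"offset":[0.04,-0.026,0],"angular":[0,0,0.18]},{"gripper":255,"offset":[0.08,-0.053,0],"angular":[0,0,0.36]},{"gripper":255,"offset":[0.12,-0.08,0],"angular":[0,0,0.54]},{"gripper":255,"offset":[0.16,-0.106,0],"angular":[0,0,0.71]},{"gripper":255,"offset":[0.2,-0.133,0],"angular":[0,0,0.889]}]' --grip_force 20

```text
t: 0.7
eef_pos: [0.3744, -0.4392, 0.3039]
tool_rot: [-0.0, 0.984, -0.176, 0.0]
contact_force: [1.7, -0.1, -0.2]
gripper_width: 0.143
grasp_force: 0.0
```

```bash
cat > go.py <<'E'
import sys
from h import *
np.set_printoptions(precision=4,suppress=True)
p,M,o=tcp()
print(o['t'],p,"xdir",np.degrees(np.arctan2(M[1,0],M[0,0])),"z",M[:,2],"f",o['contact_force'],o['gripper_width'])
for a in sys.argv[1:]:
    g=np.array(eval(a));print(g,"->",M.T@(g-p))
E
python3 go.py "(.608,-.12,.3)"
```

```text
0.7 [ 0.3744 -0.4392  0.3039] xdir -20.236295736181944 z [ 0.0001 -0.     -1.    ] f [ 1.6628 -0.0542 -0.2246] 0.1426007980476192
[ 0.608 -0.12   0.3  ] -> [ 0.1088 -0.3803  0.0039]
```

drive_tool --deltas '[{"gripper":255,"offset":[0.0128,-0.045,0],"angular":[0,0,0]},{"gripper":255,"offset":[0.0256,-0.09,0],"angular":[0,0,0]},{"gripper":255,"offset":[0.0384,-0.135,0],"angular":[0,0,0]},{"gripper":255,"offset":[0.0512,-0.18,0],"angular":[0,0,0]},{"gripper":255,"offset":[0.064,-0.225,0],"angular":[0,0,0]}]'

```text
t: 1.2
eef_pos: [0.511, -0.2495, 0.304]
tool_rot: [0.0, 0.985, -0.173, 0.0]
contact_force: [0.9, -0.2, 0.3]
gripper_width: 0.005
grasp_force: 0.0
```

drive_tool --deltas '[{"gripper":255,"offset":[0.0128,-0.045,0.01],"angular":[0,0,0]},{"gripper":255,"offset":[0.0256,-0.09,0.02],"angular":[0,0,0]},{"gripper":255,"offset":[0.0384,-0.135,0.03],"angular":[0,0,0]},{"gripper":255,"offset":[0.045,-0.155,0.04],"angular":[0,0,0]},{"gripper":255,"offset":[0.045,-0.155,0.05],"angular":[0,0,0]}]'

```text
t: 1.7
eef_pos: [0.6073, -0.1159, 0.2532]
tool_rot: [-0.001, 0.986, -0.17, 0.0]
contact_force: [-0.8, 0.3, 0.6]
gripper_width: -0.004
grasp_force: 0.0
```

```bash
python3 go.py "(.608,-.12,.179)"
```

```text
1.7 [ 0.6073 -0.1159  0.2532] xdir -19.525056423824275 z [ 0.001   0.0022 -1.    ] f [-0.7794  0.2539  0.6297] -0.003705290725443186
[ 0.608 -0.12   0.179] -> [0.002  0.0038 0.0742]
```

Descending slowly to lever height, staying outside it.

drive_tool --deltas '[{"gripper":255,"offset":[0.002,0.002,0.02],"angular":[0,0,0]},{"gripper":255,"offset":[0.003,0.004,0.04],"angular":[0,0,0]},{"gripper":255,"offset":[0.003,0.004,0.058],"angular":[0,0,0]},{"gripper":255,"offset":[0.003,0.004,0.074],"angular":[0,0,0]},{"gripper":255,"offset":[0.003,0.004,0.074],"angular":[0,0,0]}]'

```text
t: 2.2
eef_pos: [0.6047, -0.1266, 0.1775]
tool_rot: [0.0, 0.985, -0.174, -0.002]
contact_force: [0.6, -0.2, -0.1]
gripper_width: -0.003
grasp_force: 0.0
```

```bash
python3 go.py "(.5767,-.1031,.179)" "(.5447,-.0915,.179)"
python3 - <<'E'
from h import *
a=optics.read_camera("top")[130:235,270:410]; b=optics.read_camera("side")[120:225,250:390]
cv2.imwrite("pics/d.png",np.hstack([cv2.resize(i,(400,300),interpolation=cv2.INTER_CUBIC) for i in(a,b)]))
E
```

```text
2.2 [ 0.6047 -0.1266  0.1775] xdir -19.992748386023763 z [-0.005  -0.0001 -1.    ] f [ 0.6211 -0.228  -0.1117] -0.002931197315734031
[ 0.5767 -0.1031  0.179 ] -> [-0.0344 -0.0125 -0.0014]
[ 0.5447 -0.0915  0.179 ] -> [-0.0684 -0.0125 -0.0012]
```

View pics/d.png

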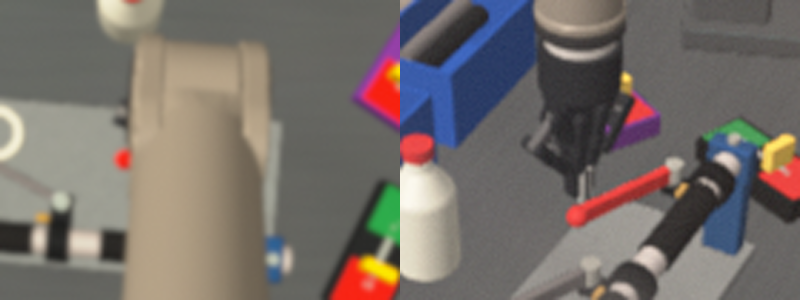

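The side view shows the shut fingers outside the red lever, between ball and pivot, and clear of everything. Now pressing in gently.

drive_tool --deltas '[{"gripper":255,"offset":[-0.004,-0.004,0],"angular":[0,0,0]},{"gripper":255,"offset":[-0.008,-0.008,0],"angular":[0,0,0]},{"gripper":255,"offset":[-0.013,-0.012,0],"angular":[0,0,0]},{"gripper":255,"offset":[-0.018,-0.012,0],"angular":[0,0,0]},{"gripper":255,"offset":[-0.022,-0.012,0],"angular":[0,0,0]}]'

```text
t: 2.8
eef_pos: [0.5898, -0.1063, 0.1801]
tool_rot: [-0.0, 0.985, -0.173, 0.0]
contact_force: [-0.3, -0.0, 0.0]
gripper_width: -0.001
grasp_force: 0.0
```

drive_tool --deltas '[{"gripper":255,"offset":[-0.004,0,0],"angular":[0,0,0]},{"gripper":255,"offset":[-0.008,0,0],"angular":[0,0,0]},{"gripper":255,"offset":[-0.012,0,0],"angular":[0,0,0]},{"gripper":255,"offset":[-0.016,0,0],"angular":[0,0,0]},{"gripper":255,"offset":[-0.02,0,0],"angular":[0,0,0]}]'

```text
t: 3.3
eef_pos: [0.572, -0.0996, 0.1803]
tool_rot: [-0.0, 0.985, -0.173, 0.001]
contact_force: [5.1, 1.6, -1.4]
gripper_width: -0.001
grasp_force: 2.1
```

```bash
python3 go.py "(.5767,-.1031,.179)" "(.5447,-.0915,.179)"
```

```text
3.3 [ 0.572  -0.0996  0.1803] xdir -19.89237882191488 z [ 0.002   0.0002 -1.    ] f [ 5.1071  1.644  -1.3838] -0.0006266459613187747
[ 0.5767 -0.1031  0.179 ] -> [0.0056 0.0017 0.0013]
[ 0.5447 -0.0915  0.179 ] -> [-0.0284  0.0017  0.0012]
```

drive_tool --deltas '[{"gripper":255,"offset":[-0.003,0,0],"angular":[0,0,0]},{"gripper":255,"offset":[-0.006,0,0],"angular":[0,0,0]},{"gripper":255,"offset":[-0.009,0,0],"angular":[0,0,0]},{"gripper":255,"offset":[-0.011,0,0],"angular":[0,0,0]},{"gripper":255,"offset":[-0.012,0,0],"angular":[0,0,0]}]'

```text
t: 3.8
eef_pos: [0.5605, -0.0961, 0.1803]
tool_rot: [0.0, 0.985, -0.173, 0.001]
contact_force: [4.9, 0.1, 0.2]
gripper_width: 0.0
grasp_force: 2.6
```

drive_tool --deltas '[{"gripper":255,"offset":[-0.001,0,0],"angular":[0,0,0]},{"gripper":255,"offset":[-0.002,0,0],"angular":[0,0,0]},{"gripper":255,"offset":[-0.003,0,0],"angular":[0,0,0]}]'

```text
t: 4.1
eef_pos: [0.5579, -0.0955, 0.1803]
tool_rot: [0.0, 0.985, -0.173, 0.001]
contact_force: [4.8, -1.0, 0.3]
gripper_width: 0.005
grasp_force: 2.7
```

drive_tool --deltas '[{"gripper":255,"offset":[-0.001,0,0],"angular":[0,0,0]},{"gripper":255,"offset":[-0.002,0,0],"angular":[0,0,0]}]'

```text
t: 4.3
eef_pos: [0.556, -0.0951, 0.1803]
tool_rot: [0.0, 0.985, -0.173, 0.001]
contact_force: [5.8, -2.2, 0.4]
gripper_width: 0.001
grasp_force: 2.8
```

drive_tool --deltas '[{"gripper":255,"offset":[-0.001,0,0],"angular":[0,0,0]},{"gripper":255,"offset":[-0.002,0,0],"angular":[0,0,0]}]'

```text
t: 4.5
eef_pos: [0.5554, -0.0949, 0.1806]
tool_rot: [0.0, 0.985, -0.173, 0.003]
contact_force: [11.5, -4.2, -4.1]
gripper_width: 0.003
grasp_force: 5.6
```

drive_tool --deltas '[{"gripper":255,"offset":[-0.001,0,0],"angular":[0,0,0]},{"gripper":255,"offset":[-0.002,0,0],"angular":[0,0,0]}]'

```text
t: 4.7
eef_pos: [0.5548, -0.0948, 0.1807]
tool_rot: [0.001, 0.985, -0.173, 0.004]
contact_force: [15.7, -6.2, -8.3]
gripper_width: 0.001
grasp_force: 8.0
```

The force has jumped to about 16 N and the tool has stopped moving, so the lever is on its stop. Holding over two seconds.

drive_tool --deltas '[{"gripper":255,"offset":[0,0,0],"angular":[0,0,0]},{"gripper":255,"offset":[0,0,0],"angular":[0,0,0]},{"gripper":255,"offset":[0,0,0],"angular":[0,0,0]},{"gripper":255,"offset":[0,0,0],"angular":[0,0,0]},{"gripper":255,"offset":[0,0,0],"angular":[0,0,0]}]'

```text
t: 5.2
eef_pos: [0.5549, -0.0948, 0.1807]
tool_rot: [0.001, 0.985, -0.173, 0.004]
contact_force: [13.8, -4.8, -6.9]
gripper_width: -0.0
grasp_force: 7.3
```

drive_tool --deltas '[{"gripper":255,"offset":[0,0,0],"angular":[0,0,0]},{"gripper":255,"offset":[0,0,0],"angular":[0,0,0]},{"gripper":255,"offset":[0,0,0],"angular":[0,0,0]},{"gripper":255,"offset":[0,0,0],"angular":[0,0,0]},{"gripper":255,"offset":[0,0,0],"angular":[0,0,0]}]'

```text
t: 5.7
eef_pos: [0.5549, -0.0948, 0.1807]
tool_rot: [0.001, 0.985, -0.173, 0.004]
contact_force: [13.8, -6.1, -8.1]
gripper_width: 0.001
grasp_force: 7.3
```

drive_tool --deltas '[{"gripper":255,"offset":[0,0,0],"angular":[0,0,0]},{"gripper":255,"offset":[0,0,0],"angular":[0,0,0]},{"gripper":255,"offset":[0,0,0],"angular":[0,0,0]},{"gripper":255,"offset":[0,0,0],"angular":[0,0,0]},{"gripper":255,"offset":[0,0,0],"angular":[0,0,0]}]'

```text
t: 6.2
eef_pos: [0.5549, -0.0949, 0.1807]
tool_rot: [0.001, 0.985, -0.173, 0.004]
contact_force: [14.3, -5.0, -8.0]
gripper_width: 0.001
grasp_force: 7.3
```

drive_tool --deltas '[{"gripper":255,"offset":[0,0,0],"angular":[0,0,0]},{"gripper":255,"offset":[0,0,0],"angular":[0,0,0]},{"gripper":255,"offset":[0,0,0],"angular":[0,0,0]},{"gripper":255,"offset":[0,0,0],"angular":[0,0,0]},{"gripper":255,"offset":[0,0,0],"angular":[0,0,0]}]'

```text
t: 6.7
eef_pos: [0.5549, -0.0948, 0.1807]
tool_rot: [0.001, 0.985, -0.173, 0.004]
contact_force: [13.9, -5.3, -7.4]
gripper_width: 0.001
grasp_force: 7.3
```

Run:
```python
from h import *
b=optics.read_camera("side")[130:220,280:400]
cv2.imwrite("pics/e.png",cv2.resize(b,(600,450),interpolation=cv2.INTER_CUBIC))
```

```text
(no output)
```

View pics/e.png

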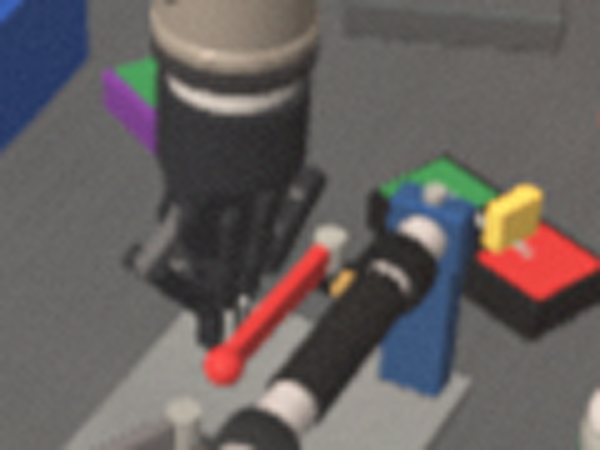

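The lever is pressed nearly parallel to the bar (ball at (222,365)) with air left to the grip. Easing it out at 30–40 mm/s.

drive_tool --deltas '[{"gripper":255,"offset":[0.002,0,0],"angular":[0,0,0]},{"gripper":255,"offset":[0.004,0,0],"angular":[0,0,0]},{"gripper":255,"offset":[0.007,0,0],"angular":[0,0,0]},{"gripper":255,"offset":[0.01,0,0],"angular":[0,0,0]},{"gripper":255,"offset":[0.013,0,0],"angular":[0,0,0]}]'

```text
t: 7.25
eef_pos: [0.5644, -0.0971, 0.1802]
tool_rot: [-0.0, 0.985, -0.173, 0.0]
contact_force: [4.0, 1.7, 2.1]
gripper_width: 0.003
grasp_force: 2.2
```

drive_tool --deltas '[{"gripper":255,"offset":[0.003,0,0],"angular":[0,0,0]},{"gripper":255,"offset":[0.006,0,0],"angular":[0,0,0]},{"gripper":255,"offset":[0.009,0,0],"angular":[0,0,0]},{"gripper":255,"offset":[0.012,0,0],"angular":[0,0,0]},{"gripper":255,"offset":[0.015,0,0],"angular":[0,0,0]}]'

```text
t: 7.75
eef_pos: [0.5777, -0.1026, 0.1796]
tool_rot: [0.0, 0.985, -0.173, -0.001]
contact_force: [3.1, -0.8, 0.9]
gripper_width: -0.002
grasp_force: 1.3
```

drive_tool --deltas '[{"gripper":255,"offset":[0.003,0,0],"angular":[0,0,0]},{"gripper":255,"offset":[0.006,0,0],"angular":[0,0,0]},{"gripper":255,"offset":[0.009,0,0],"angular":[0,0,0]},{"gripper":255,"offset":[0.012,0,0],"angular":[0,0,0]},{"gripper":255,"offset":[0.015,0,0],"angular":[0,0,0]}]'

```text
t: 8.25
eef_pos: [0.5916, -0.1072, 0.1794]
tool_rot: [-0.0, 0.985, -0.173, -0.001]
contact_force: [-0.9, -0.6, 0.4]
gripper_width: -0.004
grasp_force: 0.0
```

drive_tool --deltas '[{"gripper":255,"offset":[0.004,0,0],"angular":[0,0,0]},{"gripper":255,"offset":[0.008,0,0],"angular":[0,0,0]},{"gripper":255,"offset":[0.012,0,0],"angular":[0,0,0]},{"gripper":255,"offset":[0.016,0,0],"angular":[0,0,0]},{"gripper":255,"offset":[0.02,0,0],"angular":[0,0,0]}]'

```text
t: 8.75
eef_pos: [0.6112, -0.1143, 0.1799]
tool_rot: [-0.0, 0.985, -0.173, -0.0]
contact_force: [-0.1, 0.8, -0.4]
gripper_width: 0.001
grasp_force: 0.0
```

```bash
python3 go.py "(.4762,-.3521,.1)" "(.45,-.34,.25)"
```

```text
8.75 [ 0.6112 -0.1143  0.1799] xdir -19.910506776409008 z [-0.0001  0.     -1.    ] f [-0.1311  0.7652 -0.3728] 0.0010584138951855678
[ 0.4762 -0.3521  0.1   ] -> [-0.046   0.2696  0.0799]
[ 0.45 -0.34  0.25] -> [-0.0748  0.2671 -0.0701]
```

Force is zero, the lever is out and the fingers are clear. Now lifting and crossing to the red side of the tab.

drive_tool --deltas '[{"gripper":255,"offset":[0.005,0.0,-0.03],"angular":[0,0,0]},{"gripper":255,"offset":[0.005,0,-0.065],"angular":[0,0,0]},{"gripper":255,"offset":[0,0.02,-0.095],"angular":[0,0,0]},{"gripper":255,"offset":[-0.015,0.06,-0.1],"angular":[0,0,0.04]},{"gripper":255,"offset":[-0.03,0.1,-0.1],"angular":[0,0,0.12]}]'

```text
t: 9.25
eef_pos: [0.5492, -0.1986, 0.2818]
tool_rot: [-0.0, 0.976, -0.219, 0.002]
contact_force: [-0.9, -1.1, -0.2]
gripper_width: -0.002
grasp_force: 0.0
```

```bash
python3 go.py "(.4426,-.337,.28)"
```

```text
9.25 [ 0.5492 -0.1986  0.2818] xdir -25.29847829190796 z [ 0.0038 -0.0008 -1.    ] f [-0.8821 -1.0639 -0.1997] -0.001955681674786482
[ 0.4426 -0.337   0.28  ] -> [-0.0372  0.1706  0.0015]
```

drive_tool --deltas '[{"gripper":255,"offset":[-0.01,0.045,0],"angular":[0,0,0]},{"gripper":255,"offset":[-0.02,0.09,0],"angular":[0,0,0]},{"gripper":255,"offset":[-0.03,0.13,0],"angular":[0,0,0]},{"gripper":255,"offset":[-0.037,0.165,0],"angular":[0,0,0]},{"gripper":255,"offset":[-0.037,0.17,0.02],"angular":[0,0,0]}]'

```text
t: 9.75
eef_pos: [0.4399, -0.3416, 0.2623]
tool_rot: [0.002, 0.975, -0.223, 0.002]
contact_force: [-0.2, 0.1, 0.2]
gripper_width: -0.001
grasp_force: 0.0
```

```bash
python3 go.py "(.4426,-.337,.118)"
```

```text
9.75 [ 0.4399 -0.3416  0.2623] xdir -25.76513350843203 z [ 0.003  -0.0049 -1.    ] f [-0.1956  0.0853  0.2088] -0.0006938902926925171
[ 0.4426 -0.337   0.118 ] -> [-0.0003 -0.0058  0.1443]
```

drive_tool --deltas '[{"gripper":255,"offset":[0,-0.002,0.03],"angular":[0,0,0]},{"gripper":255,"offset":[0,-0.004,0.06],"angular":[0,0,0]},{"gripper":255,"offset":[0,-0.004,0.09],"angular":[0,0,0]},{"gripper":255,"offset":[0,-0.004,0.11],"angular":[0,0,0]},{"gripper":255,"offset":[0,-0.004,0.125],"angular":[0,0,0]}]'

```text
t: 10.25
eef_pos: [0.4439, -0.332, 0.1333]
tool_rot: [-0.0, 0.976, -0.219, -0.001]
contact_force: [0.5, 0.2, 0.7]
gripper_width: 0.001
grasp_force: 0.0
```

drive_tool --deltas '[{"gripper":255,"offset":[0,0,0.008],"angular":[0,0,0]},{"gripper":255,"offset":[0,0,0.016],"angular":[0,0,0]},{"gripper":255,"offset":[0,0,0.019],"angular":[0,0,0]},{"gripper":255,"offset":[0,0,0.019],"angular":[0,0,0]}]'

```text
t: 10.65
eef_pos: [0.4444, -0.3324, 0.116]
tool_rot: [0.0, 0.976, -0.219, 0.0]
contact_force: [0.5, 0.6, 0.6]
gripper_width: -0.002
grasp_force: 0.0
```

```bash
python3 go.py "(.475,-.3525,.118)" "(.529,-.378,.118)"
python3 - <<'E'
from h import *
b=optics.read_camera("side")[110:230,290:450]
cv2.imwrite("pics/f.png",cv2.resize(b,(640,480),interpolation=cv2.INTER_CUBIC))
E
```

```text
10.65 [ 0.4444 -0.3324  0.116 ] xdir -25.31341922396957 z [ 0.0002 -0.0001 -1.    ] f [0.451  0.5622 0.5666] -0.002205559193840649
[ 0.475  -0.3525  0.118 ] -> [ 0.0363  0.0051 -0.002 ]
[ 0.529 -0.378  0.118] -> [ 0.096  0.005 -0.002]
```

View pics/f.png

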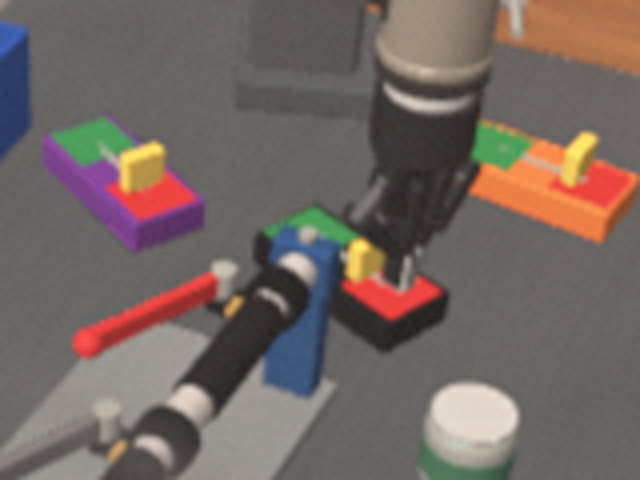

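The red lever is fully out. The fingers (tip near (405,280)) stand behind the tab (365,260) on its red side. Pushing towards green.

drive_tool --deltas '[{"gripper":255,"offset":[0.006,0.003,0],"angular":[0,0,0]},{"gripper":255,"offset":[0.012,0.005,0],"angular":[0,0,0]},{"gripper":255,"offset":[0.018,0.005,0],"angular":[0,0,0]},{"gripper":255,"offset":[0.024,0.005,0],"angular":[0,0,0]},{"gripper":255,"offset":[0.03,0.005,0],"angular":[0,0,0]}]'

```text
t: 11.2
eef_pos: [0.4694, -0.3499, 0.1159]
tool_rot: [-0.0, 0.976, -0.219, -0.0]
contact_force: [-1.5, 1.1, 0.4]
gripper_width: 0.0
grasp_force: 0.7
```

drive_tool --deltas '[{"gripper":255,"offset":[0.006,0,0],"angular":[0,0,0]},{"gripper":255,"offset":[0.012,0,0],"angular":[0,0,0]},{"gripper":255,"offset":[0.018,0,0],"angular":[0,0,0]},{"gripper":255,"offset":[0.024,0,0],"angular":[0,0,0]},{"gripper":255,"offset":[0.03,0,0],"angular":[0,0,0]}]'

```text
t: 11.7
eef_pos: [0.4967, -0.3627, 0.1158]
tool_rot: [0.0, 0.976, -0.219, -0.0]
contact_force: [-1.4, 0.0, -0.8]
gripper_width: 0.0
grasp_force: 0.7
```

drive_tool --deltas '[{"gripper":255,"offset":[0.004,0,0],"angular":[0,0,0]},{"gripper":255,"offset":[0.008,0,0],"angular":[0,0,0]},{"gripper":255,"offset":[0.011,0,0],"angular":[0,0,0]},{"gripper":255,"offset":[0.014,0,0],"angular":[0,0,0]}]'

```text
t: 12.1
eef_pos: [0.5046, -0.3666, 0.115]
tool_rot: [-0.002, 0.976, -0.22, -0.006]
contact_force: [-19.7, 9.6, 14.2]
gripper_width: -0.002
grasp_force: 10.6
```

drive_tool --deltas '[{"gripper":255,"offset":[0.001,0,0],"angular":[0,0,0]},{"gripper":255,"offset":[0.002,0,0],"angular":[0,0,0]}]'

```text
t: 12.3
eef_pos: [0.5049, -0.3668, 0.1149]
tool_rot: [-0.002, 0.976, -0.22, -0.008]
contact_force: [-21.3, 11.0, 18.1]
gripper_width: 0.001
grasp_force: 11.8
```

The force has risen to about 24 N horizontally, so the end stop is reached. Backing off and lifting.

drive_tool --deltas '[{"gripper":255,"offset":[-0.005,0,0],"angular":[0,0,0]},{"gripper":255,"offset":[-0.012,0,0],"angular":[0,0,0]},{"gripper":255,"offset":[-0.025,0,0],"angular":[0,0,0]},{"gripper":255,"offset":[-0.03,0,-0.02],"angular":[0,0,0]},{"gripper":255,"offset":[-0.03,0,-0.06],"angular":[0,0,0]}]'

```text
t: 12.8
eef_pos: [0.482, -0.355, 0.174]
tool_rot: [-0.001, 0.976, -0.219, -0.003]
contact_force: [1.6, 0.3, -0.5]
gripper_width: -0.0
grasp_force: 0.0
```

drive_tool --deltas '[{"gripper":255,"offset":[0,0,-0.04],"angular":[0,0,0]},{"gripper":255,"offset":[0,0,-0.08],"angular":[0,0,0]},{"gripper":255,"offset":[-0.02,0.04,-0.1],"angular":[0,0,0]},{"gripper":255,"offset":[-0.04,0.08,-0.1],"angular":[0,0,0]},{"gripper":255,"offset":[-0.04,0.08,-0.1],"angular":[0,0,0]}]'

```text
t: 13.3
eef_pos: [0.408, -0.4171, 0.2775]
tool_rot: [0.002, 0.975, -0.224, 0.001]
contact_force: [-0.6, 0.4, -0.7]
gripper_width: 0.0
grasp_force: 0.0
```

```bash
python3 go.py
python3 - <<'E'
from h import *
a=optics.read_camera("top")[150:270,270:430]; b=optics.read_camera("side")[130:250,270:430]
cv2.imwrite("pics/g.png",np.hstack([cv2.resize(i,(400,300),interpolation=cv2.INTER_CUBIC) for i in(a,b)]))
E
```

```text
13.3 [ 0.408  -0.4171  0.2775] xdir -25.854460757746416 z [-0.0001 -0.0048 -1.    ] f [-0.6092  0.3677 -0.7154] 0.00017318162487851605
```

View pics/g.png

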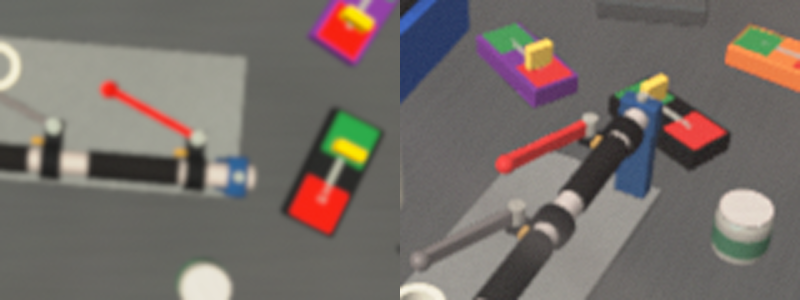

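The tab now sits on the green field at (350,151), and the levers are out. Checking its travel.

Run:
```python
from h import *
a=at("top",(270+350/2.5-.4,150+151/2.5-.4),.063);b=at("top",(290+644/5.7-.4,150+425/5.7-.4),.063)
print(a,np.linalg.norm(a-b))
```

```text
[ 0.51940015 -0.37314736  0.063     ] 0.0480495148743507
```

Run:
```python
from h import *
a=np.mean([optics.read_camera("top") for _ in range(8)],0).astype('uint8')[185:250,375:430]
cv2.imwrite("pics/h.png",cv2.resize(a,None,fx=9,fy=9,interpolation=cv2.INTER_CUBIC))
```

```text
(no output)
```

View pics/h.png

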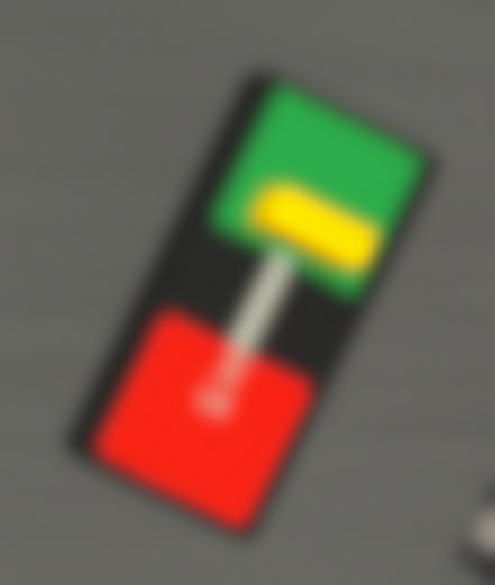

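Run:
```python
from h import *
w=lambda u,v,z:at("top",(375+(u+.5)/9-.5,185+(v+.5)/9-.5),z)[:2]
c=w(260,305,.03); f=(w(275,85,.03)+w(427,155,.03))/2; r=(w(93,452,.03)+w(240,530,.03))/2
d=(f-r)/np.linalg.norm(f-r); print("len",np.linalg.norm(f-r),"tab",(w(315,226,.063)-c)@d,"dot",(w(212,402,.031)-c)@d)
```

```text
len 0.1440055594655278 tab 0.029214392434139973 dot -0.03759833032335598
```

The tab is 29 mm past the block's middle and the end stop is at 30 mm, so it is fully over. Handing in.

```bash
python3 -c "
from station import bot
print(bot.hand_in())"
```

```text
the job is handed in; nothing more can be done
None
```

The red brake lever was held on its stop for over 2 s and eased back out without a snap, the yellow tab was pushed fully to the green end, and the job is handed in; no verdict came back.

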